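# Push a sample carrier round the track into the reader and close the gate

## Robot

A 6-joint arm with a two-finger parallel gripper is mounted at the origin on a cart in front of the work surface, level with it; the furniture and walls round the work are solid. World frame = base frame: x ahead of the robot, y to its left, z up, the work surface at z = 0. Lengths are in m, angles in degrees, forces in N, time in s.
With the tool pointing down it reaches from about 0.3 to 0.875 m from the base axis. Payload 6.4 kg.
Tool frame: the origin (TCP) lies midway between the tips of the shut fingers; the grasp point (between the pads) lies 19 mm behind it; z points along the fingers, y is the line along which they close (so a half turn about z gives the same grasp; the last joint's range is limited). The gripper opens to 85 mm and grips with 20 to 120 N. Pads are 22 mm wide; open, the fingers measure 114 mm over their backs; the gripper's body (76 mm by 85 mm) begins 54 mm behind the grasp point. The pads swing forward as they close: fully open they stand 13 mm farther back than shut.
Start: joints at [63.18, 10.359, 92.074, -0, 77.567, -11.82], TCP at [0.149, 0.555, 0.231] pointing down, gripper open.
Joint ranges: [-171.53, 171.53], [-51.25, 118.39], [17.06, 147.69], [-65.23, 245.23], [0, 150.52], [-178.68, 178.68]. Speed limits (degrees/s): [147.25, 147.25, 172.46, 180, 180, 180].

## Interface

Orientations are given as [roll, pitch, yaw] about the fixed x, y, z axes, in that order (R = Rz(yaw) Ry(pitch) Rx(roll)).
In Python, from bench import r, vision gives the robot as it stands.
- The arm moves only by the shell command python3 -m crank 'ROWS' [FORCE]. ROWS is JSON, a list of rows, each a list of 7 numbers: the shift along the world's x, y, z in units of 40 mm (1.0 is 40 mm), then the turn, a rotation vector about the world's x, y, z in units of 5 degrees (1.0 is 5 degrees), then the opening in per cent of the stroke, from 0 (shut) to 100 (fully open). A call has 1 to 5 rows; each row shifts and turns the commanded pose from where the row before left it; what a row does not reach is not made up. A row lasts 1/12 s, in which the tool goes at most 41.7 mm and 7.16 degrees, less where a joint would pass 70% of its speed; a pose out of reach is approached as far as the arm can. A call is refused whole if a number of a shift passes 1 or a number of a turn 1, either way. A call with a gripper value outside its range is refused whole. The fingers move at their own pace and stop on an object; FORCE is the grip in N (left out, the last holds). Time passes only in rows, so rows that do not move let the fingers close. It gives the time, the measured TCP pose, the force, the opening and the grip force at its end, in the units of the state.
- r.get_state(): the state, without advancing time (a new reading comes with each control period).
- vision.grab_frame(name): name is "side" or "top" or "wrist"; returns a dict with "frame" (384x512x3 uint8, red, green, blue), "depth" (384x512 float32, m along the optical axis (not along the pixel's ray), 0 where there is no reading), "fx", "fy", "cx", "cy" (pixels), "cam_to_world" (4x4, takes a point from camera to world coordinates); the wrist camera has in their place "hand_eye" (4x4, takes a point from camera to tool coordinates, whose origin is the TCP and whose axes are the flange's). Camera axes: x right, y up, looking along -z (the intrinsics and any distortion apply to the point x, -y, -z); pixel columns grow to the right and rows downward; lengths in m; the calibration is good to about 2 mm. A picture is of the moment at which its call begins: read the wrist's pose just before it.
- r.close_job(): hands the job in; it is judged then, once.
The state is a dict: "clock": time; "q": joint angles; "joint_vel": joint speeds; "effort": joint torques, N m; "eef_pos": TCP position; "tool_rot": TCP orientation; "contact_force": force on the tool from outside, world axes, zero at the start; "moment": the same for the moment, N m; "opening": opening from 0.0 (shut) to 1.0 (fully open); "grip_force": force on a finger pad.
Only numpy, scipy, OpenCV 4.12 (cv2) and the standard library are available. Lean on these libraries where they do the work, as an engineer would, in place of code of your own. Each camera call takes 0.05 s, during which the arm holds its last target. There are 200 camera calls.

## Task

Push the sample carrier along its track, round the bend and under the reader's hood until it is fully home against the end stop, keeping it flat on the track and not forcing it. Then swing the gate bar fully shut across the track behind it and let go. Leave the other things on the bench where they stand.

Things in the scene. Friction and masses are not known exactly. Their poses are not given: they have to be found in the camera images.
- reader: Fixed bench reader with an L-shaped aluminium track. Origin on the bench under the middle of the hood's mouth; +x runs into the hood along the exit leg, +y points to the side of the entry leg, z up. Track floor 6 mm above the bench; channel 56 mm wide between two rails 8 mm thick, rail tops 26 mm above the bench. All reader coordinates below are in this frame.
- entry (a point): Middle of the track's open end, on its floor, reader (-115, 255) mm. From here the entry leg's centreline runs straight along the reader's -y to (-115, 80) mm, where the bend begins.
- bend_centre (a point): Centre of the quarter bend, reader (-35, 80) mm, at floor height. The centreline of the bend has radius 80 mm; it ends at (-35, 0), and the exit leg runs on along the reader's +x, y = 0, to the end stop's face at x = 106 mm.
- mouth (a point): Middle of the hood's mouth on the track floor, reader (0, 0). The hood is a white box, x 0 to 112 mm, 86 mm wide, 195 mm high, shut on the sides and behind. The mouth is 74 mm wide; its upper edge is 74 mm above the bench. The carrier's tail at home is 22 mm inside, so it must be pushed with fingers leaning back out of the mouth, some 35 degrees from vertical.
- carrier: Loose sample carrier in the entry leg: grey block, white top with six round caps, 84 mm long (its x, along the leg), 48 mm wide, 38 mm high (43 with the caps), both ends round (radius 24 mm), 0.2 to 0.45 kg. Origin at the centre of its underside. It slides easily, with 4 mm to spare on each side; no handle.
- gate (a joint): Gate bar on a vertical pin at reader (-17, -44) mm. 0 rad: shut, the bar lying across the track along +y above the rails (28.5 to 34.5 mm above the bench, 14 mm wide, 80 mm long). Grows as it opens, counter-clockwise from above: pi/2 points back along -x, more is outward. Starts at 2.1 to 2.7, stays where left, about 1 N at the peg moves it. Shuts only with the carrier inside the mouth.
- peg (a point): Middle of the upright black peg on the gate bar, to grip or push: 16 mm thick, its top 64.5 mm above the bench, 30 mm free above the bar, 68 mm from the hinge pin. This point is 50 mm above the bench.
- home (a point): Point of the reader on the track floor where the carrier's origin lies when the carrier is fully home: 64 mm inside the mouth on the centreline of the exit leg.
- bend_mid (a point): Point on the track floor and centreline, half way round the bend.
- beaker: Bystander: small clear beaker, 56 mm wide, 71 mm high, standing inside the L of the track, beside the exit leg. Origin under its centre.
- tape: Bystander: roll of tape lying flat on the bench, 100 mm wide, 25 mm high, to the side of the track away from the entry leg. Origin under its centre.
Not all that is in view belongs to the job. Of the things that look like the carrier, the smaller one is meant.

How it is judged:
By the outcome, as a careful person would: the job done as asked, in the order asked, and still so for the second after the job is handed in, with the robot touching nothing.
It also fails if it takes over 72 s, if anything falls off the work surface, if the arm or the gripper's body presses on something with over 40 N, if the wrist force passes 120 N, or if a joint passes its speed limit or range.

## Working session

There is one attempt and no reset: what is moved stays moved. The work goes in short steps, Python scripts to look and compute and a shell command to move; the robot and the scene stay as the last step left them, time stands still between calls to the robot, and variables do not carry over. Pictures are saved under pics/ and viewed, at most 10 in all, crops included, and the job is handed in when it is done.

```bash
ls; mkdir -p pics; python3 - <<'E'
from bench import r, vision
import cv2,numpy as np
s=r.get_state();print({k:np.round(v,3).tolist() for k,v in s.items()})
ims=[]
for n in("top","side"):
    f=vision.grab_frame(n);np.savez(f"pics/{n}0.npz",**f)
    cv2.imwrite(f"pics/{n}0.png",f["frame"][:,:,::-1]); print(n,f["fx"],f["cx"],f["cy"],np.round(f["cam_to_world"],3).tolist(),[k for k in f])
E
```

```text
pics
{'clock': 0.0, 'q': [63.179, 10.402, 92.131, -0.001, 77.569, -11.821], 'joint_vel': [0.048, 0.07, 0.006, -0.013, 0.099, -0.078], 'effort': [-0.003, -44.488, -35.132, -0.0, 0.009, -0.0], 'eef_pos': [0.149, 0.555, 0.23], 'tool_rot': [-179.9, -0.02, 165.0], 'contact_force': [0.69, 0.436, -0.612], 'moment': [0.015, 0.039, -0.033], 'grip_force': 0.0, 'opening': 0.997}
top 438.9171420667551 249.83123969216814 191.51727801923985 [[-0.003, 0.994, -0.114, 0.419], [-1.0, -0.001, 0.018, 0.003], [0.018, 0.114, 0.993, 1.37], [0.0, 0.0, 0.0, 1.0]] ['frame', 'depth', 'fx', 'fy', 'cx', 'cy', 'cam_to_world']
side 427.76368761677816 257.6115041380908 191.73700534819972 [[0.954, 0.167, -0.249, 0.224], [-0.3, 0.532, -0.792, -1.107], [0.0, 0.83, 0.558, 0.82], [0.0, 0.0, 0.0, 1.0]] ['frame', 'depth', 'fx', 'fy', 'cx', 'cy', 'cam_to_world']
```

View pics/top0.png

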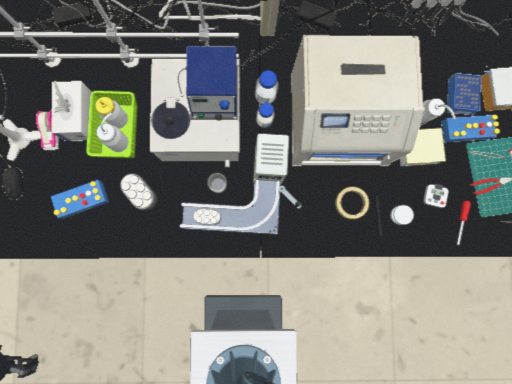

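View pics/side0.png

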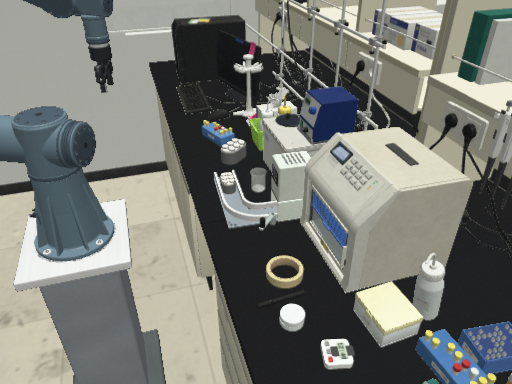

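The candidates are the small carrier in the track at top (207,216) and the larger look-alike at (138,191), off the track. I choose the one at (207,216). Next I measure the reader pose and check with a close crop.

```bash
cat > h.py <<'E'
import numpy as np,cv2
def world(f):
    h,w=f["depth"].shape;u,v=np.meshgrid(np.arange(w),np.arange(h));d=f["depth"]
    p=np.stack([(u-f["cx"])/f["fx"]*d,-(v-f["cy"])/f["fy"]*d,-d,np.ones_like(d)],-1)
    return (p@np.array(f["cam_to_world"]).T)[...,:3]
def proj(f,P):
    c=(np.c_[np.atleast_2d(P),np.ones(len(np.atleast_2d(P)))]@np.linalg.inv(f["cam_to_world"]).T)
    return np.c_[f["cx"]+f["fx"]*c[:,0]/-c[:,2], f["cy"]-f["fy"]*c[:,1]/-c[:,2]]
def cast(f,u,v,z):
    d=np.array([(u-f["cx"])/f["fx"],-(v-f["cy"])/f["fy"],-1.]);M=np.array(f["cam_to_world"])
    d=M[:3,:3]@d;o=M[:3,3];return o+d*(z-o[2])/d[2]
E
python3 - <<'E'
from h import *
f=dict(np.load("pics/top0.npz"));W=world(f);ok=f["depth"]>0
def rect(m,z):
    n,l,st,c=cv2.connectedComponentsWithStats(m.astype(np.uint8))
    for i in range(1,n):
        if st[i,4]>60:
            P=W[l==i]; print(np.round(c[i]),st[i,4],"meanz",P[:,2].mean().round(4),[np.round(x,4) for x in cv2.minAreaRect(P[:,:2].astype(np.float32))])
R=np.zeros(ok.shape,bool);R[125:245,170:310]=1
print("hood");rect(R&ok&(abs(W[...,2]-.195)<.01),0)
print("carrier");R2=R.copy();R2[:,230:]=0;rect(R2&ok&(W[...,2]>.037)&(W[...,2]<.06),0)
print("rail");R3=R.copy();R3[:175]=0;rect(R3&ok&(W[...,2]>.018)&(W[...,2]<.034),0)
print("peg");rect(R3&ok&(W[...,2]>.04),0)
print("beaker");rect(R&ok&(W[...,2]>.05)&(W[...,2]<.08),0)
print(W[225,180:300:20,2],W[240,200])
c=f["frame"][120:245,170:320];cv2.imwrite("pics/c1.png",cv2.resize(c,None,fx=5,fy=4.6,interpolation=cv2.INTER_CUBIC)[...,::-1])
E
```

```text
hood
[177. 130.] 192 meanz 0.1895 [array([0.7207, 0.1764]), array([0.0363, 0.0497]), np.float64(1.0844)]
[271. 154.] 1263 meanz 0.195 [array([ 0.6571, -0.0768]), array([0.0859, 0.1128]), np.float64(86.622)]
carrier
[206. 216.] 378 meanz 0.0457 [array([0.4964, 0.1112]), array([0.082 , 0.0475]), np.float64(84.35)]
rail
[226. 202.] 260 meanz 0.0261 [array([0.5384, 0.0633]), array([0.0735, 0.2445]), np.float64(17.0643)]
[240. 218.] 350 meanz 0.0262 [array([0.4947, 0.0221]), array([0.1017, 0.3333]), np.float64(24.1479)]
peg
[216. 182.] 97 meanz 0.0648 [array([0.5949, 0.081 ]), array([0.0538, 0.0517]), np.float64(89.5344)]
[269. 177.] 176 meanz 0.1353 [array([ 0.6014, -0.0732]), array([0.0854, 0.0085]), np.float64(85.3452)]
[206. 216.] 341 meanz 0.0465 [array([0.4965, 0.112 ]), array([0.0803, 0.0475]), np.float64(84.3296)]
beaker
[204. 158.] 135 meanz 0.0671 [array([0.6714, 0.1195]), array([0.0027, 0.2025]), np.float64(0.3528)]
[216. 181.] 104 meanz 0.0673 [array([0.5968, 0.0794]), array([0.0544, 0.053 ]), np.float64(45.2128)]
[0.02447354 0.02697707 0.00583391 0.00778482 0.00428085 0.00018146] [ 4.25008221e-01  1.33619918e-01 -2.69973943e-05]
```

View pics/c1.png

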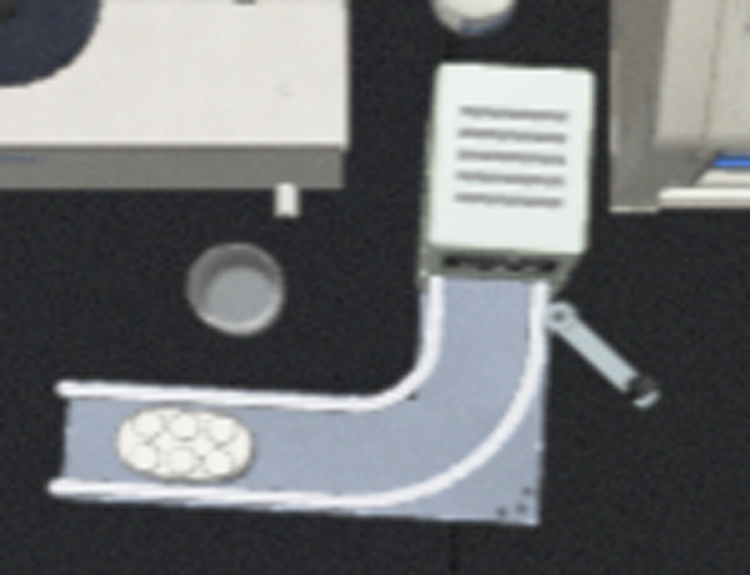

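The crop confirms it: the small white six-cap block sits in the track at crop (185,445), the hood is at (513,160), the open gate has its peg at (640,390), and the beaker is at (237,290). The reader origin is about (0.601, -0.074) with yaw -3.3°. The carrier is at reader (-115, 179), which fits the track. I'll shut the fingers and move behind the carrier.

```bash
cat > st.py <<'E'
from bench import r
import numpy as np
s=r.get_state();p=np.array(s["eef_pos"])-[.6012,-.0736,0];a=np.radians(-3.3);c,n=np.cos(a),np.sin(a)
print("t",round(s["clock"],2),"reader mm",np.round([1e3*(c*p[0]+n*p[1]),1e3*(-n*p[0]+c*p[1]),1e3*p[2]],1),"rot",np.round(s["tool_rot"],1),"F",np.round(s["contact_force"],1),"open",round(float(s["opening"]),2),"q",np.round(s["q"],0))
E
python3 -m crank '[[0.55,-0.59,0,0,0,-0.98,0],[0.55,-0.59,0,0,0,-0.98,0],[0.55,-0.59,0,0,0,-0.98,0],[0.55,-0.59,0,0,0,-0.98,0],[0.55,-0.59,0,0,0,-0.98,0]]' 20
python3 -m crank '[[0.55,-0.59,0,0,0,-0.98,0],[0.55,-0.59,0,0,0,-0.98,0],[0.55,-0.59,0,0,0,-0.98,0],[0.55,-0.59,0,0,0,-0.98,0],[0.55,-0.59,0,0,0,-0.98,0]]'
python3 -m crank '[[0.55,-0.59,0,0,0,-0.98,0],[0.55,-0.59,0,0,0,-0.98,0],[0.55,-0.59,0,0,0,-0.98,0],[0.55,-0.59,0,0,0,-0.98,0],[0.55,-0.59,0,0,0,-0.98,0]]'
python3 -m crank '[[0.55,-0.59,0,0,0,-0.98,0],[0,0,0,0,0,0,0],[0,0,0,0,0,0,0]]'; python3 st.py
```

```text
clock: 0.52
eef_pos: [0.2592, 0.4361, 0.2309]
tool_rot: [-180.0, -0.0, 140.3]
contact_force: [0.1, 0.1, 0.3]
opening: 0.296
grip_force: 0.0
clock: 0.93
eef_pos: [0.3694, 0.318, 0.2311]
tool_rot: [-180.0, -0.0, 115.8]
contact_force: [0.2, 0.2, -0.3]
opening: -0.003
grip_force: 0.0
clock: 1.35
eef_pos: [0.4794, 0.2, 0.2309]
tool_rot: [-180.0, 0.0, 91.2]
contact_force: [0.7, 0.3, -0.0]
opening: -0.0
grip_force: 0.0
clock: 1.6
eef_pos: [0.5013, 0.1765, 0.2307]
tool_rot: [-179.9, 0.0, 86.5]
contact_force: [0.3, 0.4, -0.2]
opening: -0.004
grip_force: 0.0
t 1.6 reader mm [-114.2  244.   230.7] rot [-179.9    0.    86.5] F [ 0.3  0.4 -0.2] open -0.0 q [ 7.  5. 98.  0. 77. 10.]
```

```bash
python3 -m crank '[[0,0.05,-0.8,0,0,0,0],[0,0,-0.8,0,0,0,0],[0,0,-0.7,0,0,0,0],[0,0,0,0,0,0,0]]'; python3 - <<'E'
from bench import vision
import cv2
f=vision.grab_frame("wrist");cv2.imwrite("pics/w1.png",f["frame"][...,::-1])
f=vision.grab_frame("top");cv2.imwrite("pics/t1.png",f["frame"][...,::-1])
E
```

```text
clock: 1.93
eef_pos: [0.4953, 0.1803, 0.1333]
tool_rot: [-179.4, 0.1, 86.7]
contact_force: [-1.7, -0.4, -0.6]
opening: 0.001
grip_force: 0.0
```

View pics/w1.png

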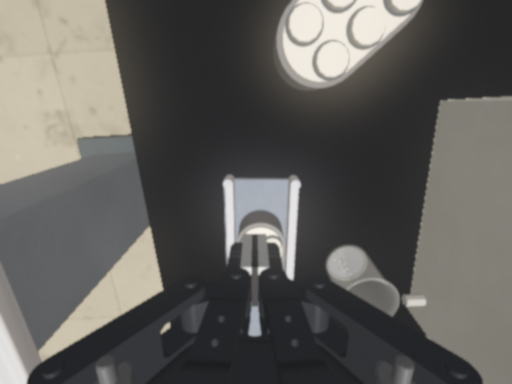

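The wrist view shows the carrier's tail edge at (260,212) between the rails, with the fingertips at (255,240) still high above it. I cast the tail pixel to check the gap.

```bash
python3 st.py; python3 - <<'E'
from bench import r,vision
from h import *
from scipy.spatial.transform import Rotation as Ro
s=r.get_state();f=vision.grab_frame("wrist")
T=np.eye(4);T[:3,:3]=Ro.from_euler("xyz",s["tool_rot"],degrees=True).as_matrix();T[:3,3]=s["eef_pos"]
f["cam_to_world"]=T@f["hand_eye"]
a=np.radians(-3.3);c,n=np.cos(a),np.sin(a);R=np.array([[c,n,0],[-n,c,0],[0,0,1]])
for u,v,z in((260,212,.044),(229,178,.026),(295,178,.026)): print(np.round(1e3*(R@(cast(f,u,v,z)-[.6012,-.0736,0])),1))
W=world(f);print([np.round(1e3*(R@(W[v,u]-[.6012,-.0736,0])),1).tolist() for u,v in((260,208),(260,215),(260,220),(260,225))])
E
```

```text
t 2.03 reader mm [-116.3  248.   138.9] rot [-179.8    0.    86.7] F [-0.   0.8  0.8] open -0.0 q [  7.  11. 103.   0.  66.  10.]
[-111.6  230.6   44. ]
[-142.2  259.4   26. ]
[-76.8 259.5  26. ]
[[-110.9, 220.2, 7.5], [-111.2, 218.7, 23.5], [-111.4, 219.0, 37.0], [-111.5, 215.9, 42.0]]
```

```bash
python3 -m crank '[[0.06,0,-0.8,0,0,0,0],[0,0,-0.8,0,0,0,0],[0,0,-0.7,0,0,0,0],[0,0,-0.5,0,0,0,0],[0,0,0,0,0,0,0]]'; python3 -m crank '[[0,0,-0.15,0,0,0,0],[0,0,0,0,0,0,0]]'; python3 st.py
```

```text
clock: 2.5
eef_pos: [0.5016, 0.1799, 0.0256]
tool_rot: [-179.8, 0.0, 86.6]
contact_force: [-1.4, -1.6, -0.9]
opening: -0.002
grip_force: 0.0
clock: 2.67
eef_pos: [0.5048, 0.1802, 0.023]
tool_rot: [179.8, -0.0, 86.6]
contact_force: [0.2, 0.4, 0.8]
opening: -0.003
grip_force: 0.0
t 2.67 reader mm [-110.8  247.9   23. ] rot [179.8  -0.   86.6] F [0.2 0.4 0.8] open -0.0 q [  7.  22. 105.   0.  53.  10.]
```

```bash
python3 -m crank '[[-0.03,0,-0.15,0,0,0,0],[-0.01,-0.2,0,0,0,0,0],[-0.01,-0.2,0,0,0,0,0],[-0.015,-0.25,0,0,0,0,0],[-0.015,-0.25,0,0,0,0,0]]';python3 st.py
python3 -m crank '[[-0.015,-0.25,0,0,0,0,0],[-0.015,-0.25,0,0,0,0,0],[-0.015,-0.25,0,0,0,0,0],[-0.015,-0.25,0,0,0,0,0],[-0.015,-0.25,0,0,0,0,0]]' | grep force; python3 st.py
```

```text
clock: 3.08
eef_pos: [0.5004, 0.1428, 0.0159]
tool_rot: [179.9, -0.0, 86.6]
contact_force: [0.2, 1.6, 0.1]
opening: 0.001
grip_force: 0.6
t 3.08 reader mm [-113.1  210.3   15.9] rot [179.9  -0.   86.6] F [0.2 1.6 0.1] open 0.0 q [  3.  21. 107.   0.  51.   6.]
contact_force: [-0.3, 0.9, 1.3]
grip_force: 0.6
t 3.5 reader mm [-113.7  160.    15.3] rot [-180.    -0.    86.6] F [-0.3  0.9  1.3] open -0.0 q [ -3.  20. 110.   0.  51.   1.]
```

```bash
python3 - <<'E'
import numpy as np
a=np.radians(-3.3);c,n=np.cos(a),np.sin(a)
def pos(s):
    if s<0:return np.array([-115,80-s])
    t=s/80
    return np.array([-35-80*np.cos(t),80-80*np.sin(t)]) if t<np.pi/2 else np.array([-35+s-40*np.pi,0])
pr=np.array([-113.7,160])
for i,s in enumerate([-70,-60,-50,-40]+list(range(-33,149,7))):
    p=pos(s);d=p-pr;pr=p;w=np.array([c*d[0]-n*d[1],n*d[0]+c*d[1]])/40
    print(i,s,np.round(p,0),"row",np.round(w,2),"head",round(float(np.degrees(np.clip((s+35)/80,0,np.pi/2))),0))
E
```

```text
0 -70 [-115  150] row [-0.05 -0.25] head 0.0
1 -60 [-115  140] row [-0.01 -0.25] head 0.0
2 -50 [-115  130] row [-0.01 -0.25] head 0.0
3 -40 [-115  120] row [-0.01 -0.25] head 0.0
4 -33 [-115  113] row [-0.01 -0.17] head 1.0
5 -26 [-115  106] row [-0.01 -0.17] head 6.0
6 -19 [-115   99] row [-0.01 -0.17] head 11.0
7 -12 [-115   92] row [-0.01 -0.17] head 16.0
8 -5 [-115   85] row [-0.01 -0.17] head 21.0
9 2 [-115.   78.] row [-0.01 -0.17] head 26.0
10 9 [-114.   71.] row [ 0.   -0.17] head 32.0
11 16 [-113.   64.] row [ 0.02 -0.17] head 37.0
12 23 [-112.   57.] row [ 0.03 -0.17] head 42.0
13 30 [-109.   51.] row [ 0.05 -0.17] head 47.0
14 37 [-107.   44.] row [ 0.06 -0.16] head 52.0
15 44 [-103.   38.] row [ 0.08 -0.16] head 57.0
16 51 [-99.  32.] row [ 0.09 -0.15] head 62.0
17 58 [-95.  27.] row [ 0.1  -0.14] head 67.0
18 65 [-90.  22.] row [ 0.11 -0.13] head 72.0
19 72 [-85.  17.] row [ 0.13 -0.12] head 77.0
20 79 [-79.  13.] row [ 0.14 -0.11] head 82.0
21 86 [-73.  10.] row [ 0.14 -0.1 ] head 87.0
22 93 [-67.   7.] row [ 0.15 -0.09] head 90.0
23 100 [-60.   4.] row [ 0.16 -0.07] head 90.0
24 107 [-53.   2.] row [ 0.17 -0.06] head 90.0
25 114 [-47.   1.] row [ 0.17 -0.04] head 90.0
26 121 [-40.   0.] row [ 0.17 -0.03] head 90.0
27 128 [-33.   0.] row [ 0.17 -0.01] head 90.0
28 135 [-26.   0.] row [ 0.17 -0.01] head 90.0
29 142 [-19.   0.] row [ 0.17 -0.01] head 90.0
```

```bash
python3 -m crank '[[-0.03,-0.25,0,0,0,0,0],[-0.01,-0.25,0,0,0,0,0],[-0.01,-0.25,0,0,0,0,0],[-0.01,-0.25,0,0,0,0,0],[-0.01,-0.17,0,0,0,0.2,0]]'|grep contact;  python3 -m crank '[[-0.01,-0.17,0,0,0,1,0],[-0.01,-0.17,0,0,0,1,0],[-0.01,-0.17,0,0,0,1,0],[-0.01,-0.17,0,0,0,1,0],[-0.01,-0.17,0,0,0,1,0]]'|grep contact;python3 st.py;python3 - <<'E'
from bench import vision
import cv2
f=vision.grab_frame("top");cv2.imwrite("pics/t2.png",cv2.resize(f["frame"][120:245,170:320],None,fx=4,fy=4,interpolation=cv2.INTER_CUBIC)[...,::-1])
E
```

```text
contact_force: [0.0, 2.1, 0.1]
contact_force: [0.0, 0.6, -0.9]
t 4.33 reader mm [-114.7   79.6   14.9] rot [-1.799e+02 -1.000e-01  1.128e+02] F [ 0.   0.6 -0.9] open 0.0 q [-12.  18. 112.   0.  50. -35.]
```

View pics/t2.png

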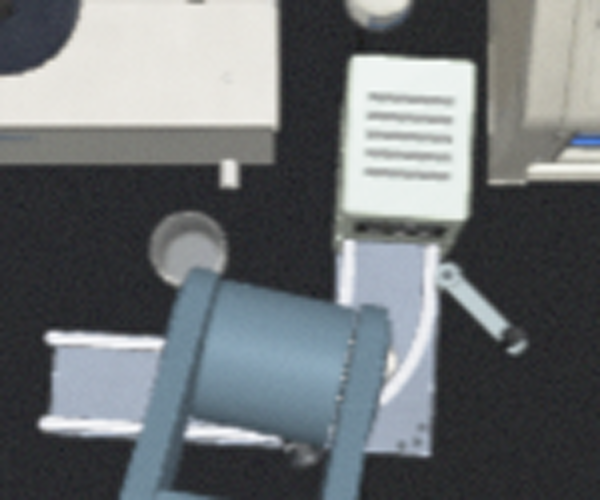

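The carrier's nose shows at (392,360), well into the bend, and forces are low. Continuing round.

```bash
python3 -m crank '[[0,-0.17,0,0,0,1,0],[0.02,-0.17,0,0,0,1,0],[0.03,-0.17,0,0,0,1,0],[0.05,-0.17,0,0,0,1,0],[0.06,-0.16,0,0,0,1,0]]'|grep contact;  python3 -m crank '[[0.08,-0.16,0,0,0,1,0],[0.09,-0.15,0,0,0,1,0],[0.1,-0.14,0,0,0,1,0]]'|grep contact;python3 st.py; python3 -m crank '[[0.11,-0.13,0,0,0,1,0],[0.13,-0.12,0,0,0,1,0],[0.14,-0.11,0,0,0,1,0],[0.14,-0.1,0,0,0,0.8,0],[0.15,-0.09,0,0,0,0,0]]'|grep contact;python3 -m crank '[[0.16,-0.07,0,0,0,0,0],[0,0,0,0,0,0,0]]'|grep contact;python3 st.py;python3 - <<'E'
from bench import vision
import cv2
f=vision.grab_frame("top");cv2.imwrite("pics/t3.png",cv2.resize(f["frame"][120:245,170:320],None,fx=4,fy=4,interpolation=cv2.INTER_CUBIC)[...,::-1])
E
```

```text
contact_force: [-1.8, 2.0, 0.9]
contact_force: [-2.3, 0.6, 0.3]
t 5.05 reader mm [-94.7  29.2  14.8] rot [-1.800e+02 -1.000e-01  1.527e+02] F [-2.3  0.6  0.3] open 0.0 q [-18.  20. 109.  -0.  51. -80.]
contact_force: [-0.8, -0.2, -1.1]
contact_force: [0.5, 0.2, 0.2]
t 5.63 reader mm [-57.5   6.   15.6] rot [-1.800e+02  1.000e-01  1.714e+02] F [0.5 0.2 0.2] open 0.0 q [ -19.   24.  103.   -0.   53. -101.]
```

View pics/t3.png

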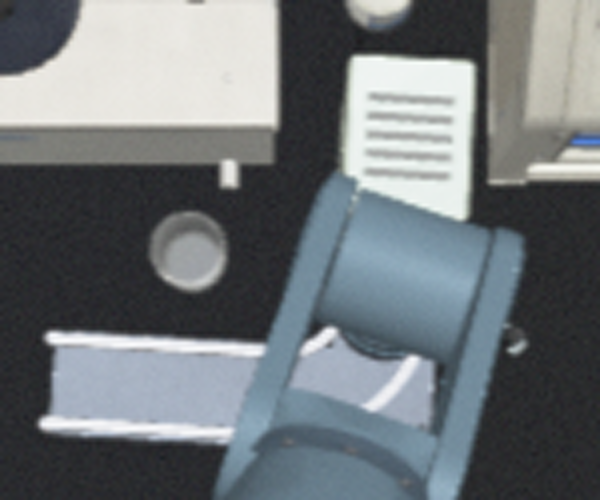

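```bash
python3 -m crank '[[-0.37,0,0.1,0,0,0,0],[0,-0.1,0.1,0,0,1,0],[0,0,0,-0.06,-0.99,0,0],[0,0,0,-0.06,-0.99,0,0],[0,0,0,-0.06,-0.99,0,0]]'|grep contact;  python3 -m crank '[[0,0,0,-0.06,-0.99,0,0],[0,0,0,-0.06,-0.99,0,0],[0,0,0,-0.06,-0.99,0,0],[0,0,0,-0.06,-0.99,0,0],[0,0,0,-0.06,-0.99,0,0]]'|grep contact;python3 -m crank '[[0,0,0,0,0,0,0],[0,0,0,0,0,0,0]]'|grep contact;python3 st.py;python3 - <<'E'
from bench import r,vision
import cv2
import numpy as np
from scipy.spatial.transform import Rotation as Ro
print(Ro.from_euler("xyz",r.get_state()["tool_rot"],degrees=True).as_matrix().round(3))
f=vision.grab_frame("wrist");cv2.imwrite("pics/w3.png",f["frame"][...,::-1]);np.savez("pics/w3.npz",**f)
E
```

```text
contact_force: [0.1, 0.6, -0.6]
contact_force: [1.1, 1.1, -0.5]
contact_force: [-0.4, 0.7, -0.1]
t 6.68 reader mm [-71.5   8.8  24.1] rot [178.8  32.3 176.6] F [-0.4  0.7 -0.1] open 0.0 q [ -28.   11.  130.   54.   17. -164.]
[[-0.844  0.048  0.535]
 [ 0.05   0.999 -0.011]
 [-0.535  0.018 -0.845]]
```

View pics/w3.png

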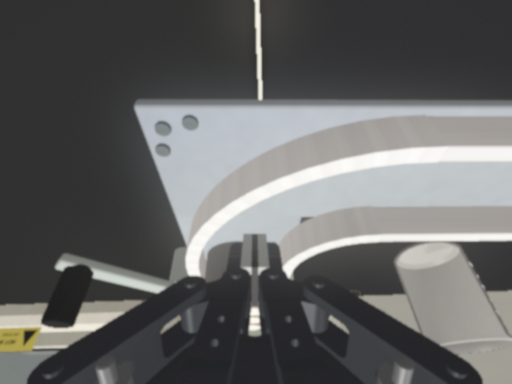

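The view shows the exit leg running down behind the fingers, the gate peg at (68,295) left and the beaker at (450,290) right. Joint 6 is at -164, near its limit, because the tilt passed close to the wrist singularity. Moving forward should relax that, so I'll go in small steps and watch the joints.

```bash
python3 -c "
import numpy as np;print(np.load('pics/w3.npz')['hand_eye'].round(3))"; python3 -m crank '[[0.1,-0.11,0,0,0,0,0],[0.1,-0.11,0,0,0,0,0],[0,0,0,0,0,0,0],[0,0,0,0,0,0,0]]'|grep contact; python3 st.py;  python3 -m crank '[[0.12,-0.01,-0.03,0,0,0,0],[0.12,-0.01,0,0,0,0,0],[0.12,-0.01,0,0,0,0,0],[0.12,-0.01,0,0,0,0,0],[0,0,0,0,0,0,0]]'|grep contact;python3 st.py
```

```text
[[-0.     0.948  0.319  0.082]
 [ 1.     0.001 -0.001 -0.   ]
 [-0.001  0.319 -0.948 -0.143]
 [ 0.     0.     0.     1.   ]]
contact_force: [-1.3, -0.3, -0.2]
t 7.07 reader mm [-61.6  -0.2  24.7] rot [178.9  32.4 176.8] F [-1.3 -0.3 -0.2] open -0.0 q [ -29.   12.  128.   54.   18. -165.]
contact_force: [0.6, -0.2, 0.5]
t 7.48 reader mm [-42.   -0.3  23.4] rot [178.9  32.5 176.8] F [ 0.6 -0.2  0.5] open 0.0 q [ -27.   14.  125.   52.   17. -162.]
```

```bash
python3 -m crank '[[0.15,-0.01,-0.01,0,0,0,0],[0.15,-0.01,0,0,-0.2,0,0],[0.15,-0.01,0,0,-0.2,0,0],[0.15,-0.01,0,0,-0.2,0,0],[0.15,-0.01,0,0,-0.2,0,0]]'|grep contact; python3 st.py
python3 -m crank '[[0.12,-0.01,-0.01,0,0,0,0],[0,0,0,0,0,0,0]]'|grep contact; python3 st.py;python3 - <<'E'
from bench import vision
import cv2
import numpy as np
f=vision.grab_frame("side");cv2.imwrite("pics/s3.png",cv2.resize(f["frame"][120:260,180:360],None,fx=4,fy=4,interpolation=cv2.INTER_CUBIC)[...,::-1])
E
```

```text
contact_force: [-0.8, 0.4, -0.3]
t 7.9 reader mm [-12.7  -0.3  22.7] rot [178.5  36.4 176.5] F [-0.8  0.4 -0.3] open 0.0 q [ -27.   17.  124.   70.   16. -179.]
contact_force: [0.2, -0.4, -0.3]
t 8.07 reader mm [-7.4 -0.7 22.5] rot [178.7  36.4 176.8] F [ 0.2 -0.4 -0.3] open 0.0 q [ -27.   18.  123.   69.   16. -178.]
```

View pics/s3.png

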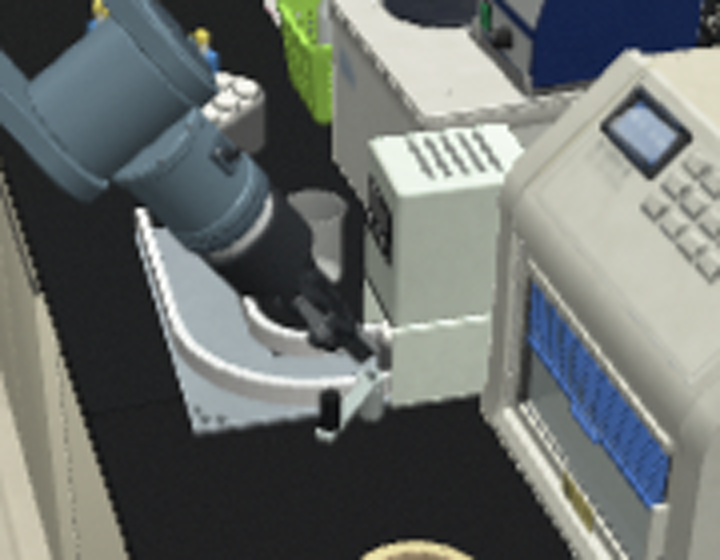

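The side view shows the tool leaning into the mouth, with the gate peg at (330,410) clear and the carrier under the hood. Joint 6 sits at its limit, so I'll back off a little and roll 15° about the tool axis.

```bash
python3 -m crank '[[-0.1,0,0,0.59,-0.03,-0.8,0],[-0.1,0,0,0.59,-0.03,-0.8,0],[0,0,0,0.59,-0.03,-0.8,0],[0,0,0,0,0,0,0]]'|grep contact; python3 st.py; python3 -c "
from bench import r;print(r.get_state()['q'])"
```

```text
contact_force: [0.1, 0.9, 0.1]
t 8.45 reader mm [-16.4  -0.9  22.5] rot [167.8  34.9 158.3] F [0.1 0.9 0.1] open 0.0 q [ -27.   17.  124.   72.   16. -166.]
[ -27.17040501   16.84610938  124.36050767   72.22955702   16.01929551
 -166.17744925]
```

```bash
python3 -m crank '[[0.12,-0.01,0,0,0,0,0],[0.12,-0.01,0,0,0,0,0],[0.12,0,0,0,0,0,0],[0.1,-0.01,0,0,0,0,0],[0,0,0,0,0,0,0]]'|grep contact; python3 st.py;  python3 -m crank '[[0.08,0,0,0,0,0,0],[0.08,-0.01,0,0,0,0,0],[0,0,0,0,0,0,0]]'|grep contact; python3 st.py
```

```text
contact_force: [-0.2, 0.5, -0.0]
t 8.87 reader mm [ 3.4 -1.3 22.8] rot [167.9  35.  158.4] F [-0.2  0.5 -0. ] open 0.0 q [ -26.   19.  122.   69.   16. -163.]
contact_force: [-0.5, -0.3, -0.8]
t 9.12 reader mm [ 9.2 -1.2 22.6] rot [167.9  34.9 158.3] F [-0.5 -0.3 -0.8] open -0.0 q [ -26.   19.  121.   68.   16. -161.]
```

```bash
python3 -m crank '[[0.06,0,0,0,0,0,0],[0,0,0,0,0,0,0]]'|grep contact; python3 st.py;  python3 -m crank '[[0.05,0,0,0,0,0,0],[0,0,0,0,0,0,0]]'|grep contact; python3 st.py
```

```text
contact_force: [-1.0, -0.2, 0.7]
t 9.28 reader mm [11.3 -1.  22.5] rot [167.9  34.9 158.3] F [-1.  -0.2  0.7] open 0.0 q [ -26.   19.  121.   68.   16. -161.]
contact_force: [-1.2, 0.6, -0.5]
t 9.45 reader mm [13.  -0.8 22.4] rot [167.9  34.9 158.3] F [-1.2  0.6 -0.5] open -0.0 q [ -26.   20.  120.   68.   16. -160.]
```

```bash
python3 -m crank '[[-0.1,0,0,0.59,-0.03,-0.8,0],[0,0,0,0.59,-0.03,-0.8,0],[0,0,0,0.59,-0.03,-0.8,0],[0,0,0,-0.04,-0.6,0,0],[0,0,0,-0.04,-0.6,0,0]]'|grep contact; python3 -m crank '[[0,0,0,0,0,0,0],[0,0,0,0,0,0,0]]'|grep contact; python3 st.py; python3 -c "
from bench import r
from scipy.spatial.transform import Rotation as R
print(R.from_euler('xyz',r.get_state()['tool_rot'],degrees=True).as_matrix()[:,2])"
```

```text
contact_force: [0.9, 1.1, 0.0]
contact_force: [1.1, 0.5, -0.3]
t 10.03 reader mm [ 8.5  1.1 21.6] rot [155.9  33.3 140. ] F [ 1.1  0.5 -0.3] open -0.0 q [ -27.   20.  123.   90.   16. -168.]
[ 0.64664102 -0.00892938 -0.7627422 ]
```

```bash
for i in 1; do python3 -m crank '[[0.05,0,0,0,0,0,0],[0.05,0,0,0,0,0,0],[0,0,0,0,0,0,0]]'|grep contact; done; python3 st.py;  python3 -m crank '[[0.05,0,0,0,0,0,0],[0,0,0,0,0,0,0]]'|grep contact; python3 st.py
```

```text
contact_force: [-5.3, -0.0, -3.6]
t 10.28 reader mm [11.4  1.9 20.4] rot [156.   33.2 140.2] F [-5.3 -0.  -3.6] open 0.0 q [ -26.   20.  122.   89.   16. -168.]
contact_force: [-11.3, -0.2, -3.7]
t 10.45 reader mm [11.9  2.5 19.2] rot [156.1  33.1 140.3] F [-11.3  -0.2  -3.7] open 0.0 q [ -26.   20.  122.   89.   16. -167.]
```

```bash
python3 -m crank '[[0.04,0,0,0,0,0,0],[0,0,0,0,0,0,0]]'|grep contact; python3 st.py;  python3 -m crank '[[0.04,0,0,0,0,0,0],[0,0,0,0,0,0,0]]'|grep contact; python3 st.py
```

```text
contact_force: [-12.9, 0.5, -6.6]
t 10.62 reader mm [12.3  3.  18.2] rot [156.2  33.  140.3] F [-12.9   0.5  -6.6] open -0.0 q [ -26.   21.  122.   89.   16. -167.]
contact_force: [-14.3, 1.9, -9.6]
t 10.78 reader mm [12.7  3.6 17.1] rot [156.3  32.9 140.4] F [-14.3   1.9  -9.6] open -0.0 q [ -26.   21.  122.   89.   16. -167.]
```

The reaction is both back and down, and the roll has put the finger linkage forward. That suggests the linkage is touching the hood's upper lip rather than the carrier meeting the stop. I'll back off, swing the heading 10° into the arm's plane, then unroll.

```bash
python3 -m crank '[[-0.4,0,0.1,0,0,0,0],[-0.4,0,0,0,0,0,0],[0,0,0,0,0,-0.7,0],[0,0,0,0,0,-0.7,0],[0,0,0,0,0,-0.7,0]]'|grep contact; python3 -m crank '[[0,0,0,0,0.5,0,0],[0,0,0,0,0.2,0,0],[0,0,0,0,0,0,0]]'|grep contact; python3 st.py; python3 -c "
from bench import r
from scipy.spatial.transform import Rotation as R
print(R.from_euler('xyz',r.get_state()['tool_rot'],degrees=True).as_matrix())"
```

```text
contact_force: [0.8, -0.5, -0.5]
contact_force: [0.7, 0.1, 0.3]
t 11.45 reader mm [-12.4   1.5  27.2] rot [157.2  32.2 130.6] F [0.7 0.1 0.3] open -0.0 q [ -22.   17.  125.   90.    7. -157.]
[[-0.55082138  0.56581508  0.61355448]
 [ 0.64268477  0.7565599  -0.12072032]
 [-0.5324961   0.32782679 -0.78037011]]
```

```bash
python3 -m crank '[[0,0,0,0.07,0.36,0,0],[0,0,0,0.07,0.36,0,0],[0,0,0,-0.58,0.12,0.8,0],[0,0,0,-0.58,0.12,0.8,0],[0,0,0,0,0,0,0]]'|grep contact; python3 st.py; python3 -m crank '[[0,0,0,-0.58,0.12,0.8,0],[0,0,0,-0.58,0.12,0.8,0],[0,0,0,-0.58,0.12,0.8,0],[0,0,0,-0.58,0.12,0.8,0],[0,0,0,0,0,0,0]]'|grep contact; python3 st.py; python3 -c "
from bench import r
from scipy.spatial.transform import Rotation as R
print(R.from_euler('xyz',r.get_state()['tool_rot'],degrees=True).as_matrix())"
```

```text
contact_force: [-0.5, -0.5, 0.1]
t 11.87 reader mm [-12.6   3.1  26.6] rot [164.1  33.9 142.6] F [-0.5 -0.5  0.1] open -0.0 q [ -22.   16.  124.   69.    8. -146.]
contact_force: [0.1, 0.5, -0.7]
t 12.28 reader mm [-12.9   3.1  26.4] rot [178.1  36.7 166.6] F [ 0.1  0.5 -0.7] open -0.0 q [ -22.   16.  124.   65.    8. -162.]
[[-0.77981242  0.21257008  0.58881793]
 [ 0.18608513  0.97677913 -0.10618312]
 [-0.59771642  0.02676735 -0.80126063]]
```

```bash
python3 -m crank '[[0.2,-0.05,-0.06,0,0,0,0],[0.2,-0.05,-0.06,0,0,0,0],[0.15,-0.01,0,0,0,0,0],[0,0,0,0,0,0,0]]'|grep contact; python3 st.py; python3 -m crank '[[0.07,0,0,0,0,0,0],[0,0,0,0,0,0,0]]'|grep contact; python3 st.py; python3 -m crank '[[0.05,0,0,0,0,0,0],[0,0,0,0,0,0,0]]'|grep contact; python3 st.py
```

```text
contact_force: [-0.3, 0.3, 0.5]
t 12.62 reader mm [10.9 -0.5 21.7] rot [178.   36.8 166.4] F [-0.3  0.3  0.5] open 0.0 q [ -22.   19.  121.   62.    8. -158.]
contact_force: [1.1, -0.7, 1.1]
t 12.78 reader mm [12.2  0.3 21.2] rot [178.   36.7 166.5] F [ 1.1 -0.7  1.1] open 0.0 q [ -21.   20.  121.   61.    8. -157.]
contact_force: [0.2, 0.1, -0.7]
t 12.95 reader mm [13.7  0.5 21.1] rot [178.   36.6 166.5] F [ 0.2  0.1 -0.7] open -0.0 q [ -21.   20.  120.   60.    8. -156.]
```

```bash
python3 -m crank '[[0.05,0,0,0,0,0,0],[0,0,0,0,0,0,0]]'|grep contact; python3 st.py; python3 -m crank '[[0.03,0,0,0,0,0,0],[0,0,0,0,0,0,0]]'|grep contact; python3 st.py
```

```text
contact_force: [-3.8, -1.0, -0.3]
t 13.12 reader mm [14.9  0.8 20.6] rot [178.   36.6 166.5] F [-3.8 -1.  -0.3] open -0.0 q [ -21.   20.  120.   59.    8. -155.]
contact_force: [-8.5, -1.1, 0.9]
t 13.28 reader mm [15.   1.  19.9] rot [178.   36.5 166.5] F [-8.5 -1.1  0.9] open 0.0 q [ -21.   20.  120.   59.    8. -155.]
```

```bash
python3 -c "
from bench import r
s=r.get_state();print(s['moment'],s['contact_force'],s['effort'])"; python3 -m crank '[[-0.15,0,0.02,0,0,0,0],[0,0,0,0,0,0,0]]'|grep contact; python3 st.py;python3 -c "
from bench import r
s=r.get_state();print(s['moment'],s['contact_force'])"; python3 - <<'E'
from bench import vision
import cv2
import numpy as np
f=vision.grab_frame("side");cv2.imwrite("pics/s4.png",cv2.resize(f["frame"][140:250,200:330],None,fx=6,fy=5.4,interpolation=cv2.INTER_CUBIC)[...,::-1])
E
```

```text
[-0.09054273  1.0290906  -0.1261477 ] [-8.53549624 -1.1374295   0.88395683] [  1.03688713 -41.14901304 -26.43744349   0.54895554  -1.12725422
   0.17727257]
contact_force: [0.2, 0.3, -0.5]
t 13.45 reader mm [10.   0.4 21.7] rot [178.   36.6 166.5] F [ 0.2  0.3 -0.5] open 0.01 q [ -21.   19.  121.   61.    8. -157.]
[0.05976653 0.34156866 0.00602136] [ 0.1604235   0.27573589 -0.45630537]
```

View pics/s4.png

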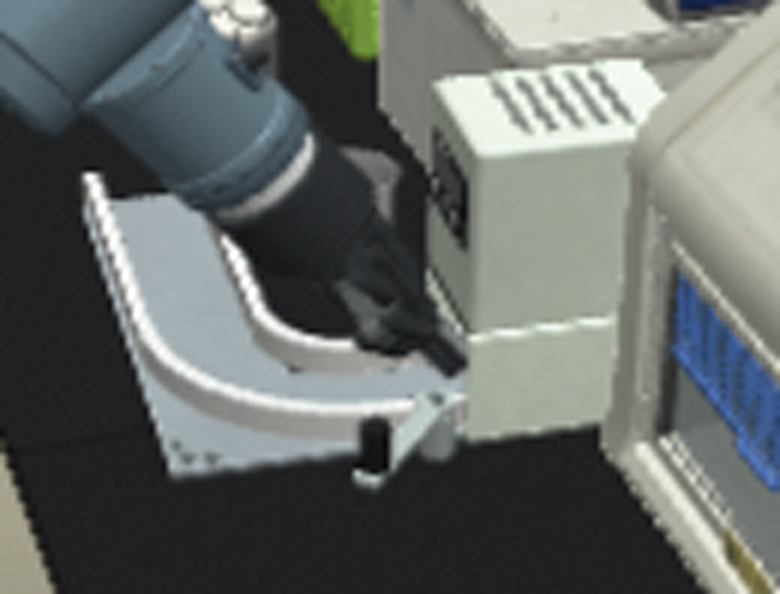

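The side view shows the lean clear of the gate, but the hood face is close to the gripper body near (440,290), so it's unclear what stopped the push. I'll retreat, step aside and look into the mouth with the wrist camera's depth.

```bash
python3 -m crank '[[-0.6,0,0.05,0,0,0,0],[-0.6,0,0.2,0,0,0,0],[-0.2,0.5,0.5,0,0,0,0],[0,0.7,0.3,0,0,0,0],[0,0,0,0,0,0,0]]'|grep contact; python3 -m crank '[[0,0,0,0,0,0,0],[0,0,0,0,0,0,0]]'|grep contact; python3 st.py; python3 - <<'E'
from bench import r,vision
from h import *
from scipy.spatial.transform import Rotation as Ro
s=r.get_state();f=vision.grab_frame("wrist");np.savez("pics/w5.npz",**f)
T=np.eye(4);T[:3,:3]=Ro.from_euler("xyz",s["tool_rot"],degrees=True).as_matrix();T[:3,3]=s["eef_pos"]
f["cam_to_world"]=T@f["hand_eye"];a=np.radians(-3.3);c,n=np.cos(a),np.sin(a);R=np.array([[c,n,0],[-n,c,0],[0,0,1]])
W=(world(f)-[.6012,-.0736,0])@R.T*1e3;np.save("pics/W5.npy",W)
m=(W[...,0]>-10)&(W[...,0]<80)&(abs(W[...,1])<34)&(W[...,2]>12)&(W[...,2]<70)&(f["depth"]>0)
for y0 in range(-30,30,6):
    k=m&(abs(W[...,1]-y0)<3)
    print(y0,k.sum(),[np.round([np.percentile(W[kk][:,0],q) for q in(10,50,90)],0).tolist() if kk.sum()>5 else None for kk in[k&(abs(W[...,2]-z)<4) for z in(18,26,34,42,50)]])
g=np.linalg.inv(f["cam_to_world"]); 
cv2.imwrite("pics/w5.png",f["frame"][::-1,::-1,::-1])
E
```

```text
contact_force: [-0.1, -0.3, 0.2]
contact_force: [-0.8, -0.1, -0.4]
t 14.08 reader mm [-41.8  21.5  47.6] rot [177.9  36.5 166.6] F [-0.8 -0.1 -0.4] open 0.0 q [ -21.   10.  128.   50.    9. -146.]
-30 461 [[-5.0, 15.0, 39.0], [-6.0, 14.0, 40.0], None, None, None]
-24 112 [[29.0, 31.0, 34.0], [29.0, 30.0, 33.0], [29.0, 31.0, 35.0], [29.0, 33.0, 36.0], None]
-18 179 [[24.0, 25.0, 27.0], [24.0, 26.0, 27.0], [24.0, 25.0, 27.0], [24.0, 26.0, 31.0], None]
-12 128 [[22.0, 22.0, 24.0], [22.0, 23.0, 23.0], [22.0, 23.0, 24.0], None, None]
-6 23 [[20.0, 21.0, 22.0], None, None, None, None]
0 10 [None, None, None, None, None]
6 0 [None, None, None, None, None]
12 0 [None, None, None, None, None]
18 0 [None, None, None, None, None]
24 2 [None, None, None, None, None]
```

View pics/w5.png

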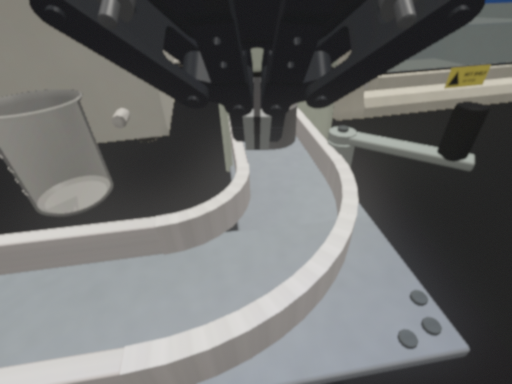

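The view, turned upright, shows the carrier tail just inside the mouth at about (270,120), the gate and peg at (465,130) and the beaker at (50,150). The depth puts the tail at x≈20-22 mm. I reference that against the hood's own front face in the same image.

```bash
python3 - <<'E'
import numpy as np
from scipy.optimize import least_squares
W=np.load("pics/W5.npy");d=np.load("pics/w5.npz")["depth"]>0
X,Y,Z=W[...,0],W[...,1],W[...,2]
for lo,hi in((-43,-37),(37,44)):
  for z in range(30,150,15):
    k=d&(Y>lo)&(Y<hi)&(abs(Z-z)<7)&(abs(X)<15)
    if k.sum()>5: print(lo,z,k.sum(),np.percentile(X[k],[5,25,50,75]).round(1))
k=d&(abs(Y)<26)&(Z>12)&(Z<40)&(X>10)&(X<45);P=W[k]
s=least_squares(lambda p:np.hypot(P[:,0]-p[0],P[:,1]-p[1])-24,[46,0],loss="soft_l1");print("tail circle centre",s.x.round(1),k.sum())
k=d&(Z<30)&(Z>23)&(X>-45)&(X<-5)
for y in(-1,1):
  q=k&(Y*y>24)&(Y*y<40); print("rail y",y,q.sum(),np.percentile(Y[q],[2,50,98]).round(1) if q.sum() else 0)
k=d&(abs(Y)<20)&(Z<12)&(X<0)&(X>-40);print("floor z",np.median(Z[k]))
E
```

```text
-43 30 207 [-12.5  -1.3   0.2   6.5]
-43 45 170 [-2.  -1.2 -0.3  4.4]
-43 75 28 [-1.8 -0.6 -0.1  0.3]
37 30 102 [-1.8 -1.4 -0.9 -0.4]
37 45 119 [-2.  -1.4 -0.8 -0.3]
37 60 27 [-1.5 -1.1 -0.7 -0.4]
tail circle centre [44.9 -4.1] 418
rail y -1 428 [-39.6 -32.3 -28.9]
rail y 1 312 [27.  31.  34.7]
floor z 6.919673770407316
```

Relative to the hood face (-1), the tail circle centre is 45.9 mm in, against 46 mm nominal, so the carrier is essentially home. One confirming push with slightly more lean will rule out body-on-hood contact.

```bash
python3 -m crank '[[0,-0.6,-0.3,-0.07,-0.4,0,0],[0.2,0,-0.35,0,0,0,0],[0.4,-0.02,0,0,0,0,0],[0.4,-0.02,0,0,0,0,0],[0,0,0,0,0,0,0]]'|grep contact; python3 st.py; python3 -m crank '[[0.2,-0.01,0,0,0,0,0],[0,0,0,0,0,0,0]]'|grep contact; python3 st.py;
```

```text
contact_force: [0.6, -0.8, 1.8]
t 14.55 reader mm [ 0.1 15.  31.4] rot [177.7  37.  166.5] F [ 0.6 -0.8  1.8] open 0.0 q [ -20.   17.  123.   58.    8. -154.]
contact_force: [-1.1, -0.9, 0.0]
t 14.72 reader mm [ 5.9 15.9 30.8] rot [177.6  36.9 166.5] F [-1.1 -0.9  0. ] open 0.0 q [ -20.   18.  122.   56.    8. -151.]
```

```bash
python3 -m crank '[[-0.2,-0.1,-0.05,0,0,0,0],[0,-0.12,-0.1,0,0,0,0],[0,-0.12,-0.05,-0.04,-0.2,0,0],[0,-0.12,0,-0.04,-0.2,0,0],[0,0,0,0,0,0,0]]'|grep contact; python3 st.py; python3 -m crank '[[0.1,0,0,0,0,0,0],[0.12,0,0,0,0,0,0],[0.12,0,0,0,0,0,0],[0,0,0,0,0,0,0]]'|grep contact; python3 st.py;
```

```text
contact_force: [-0.9, -0.2, 0.2]
t 15.13 reader mm [-1.7 -1.2 25.8] rot [177.2  38.2 165.8] F [-0.9 -0.2  0.2] open 0.0 q [ -23.   18.  123.   82.    8. -179.]
contact_force: [-0.0, -0.3, 0.2]
t 15.47 reader mm [13.2  0.2 26.5] rot [177.8  38.3 166.9] F [-0.  -0.3  0.2] open 0.0 q [ -22.   19.  121.   77.    8. -174.]
```

```bash
python3 -m crank '[[0.06,0,0,0,0,0,0],[0,0,0,0,0,0,0]]'|grep contact; python3 st.py;python3 -m crank '[[0.06,0,0,0,0,0,0],[0,0,0,0,0,0,0]]'|grep contact; python3 st.py;
```

```text
contact_force: [-0.5, -1.0, 0.1]
t 15.63 reader mm [14.8  0.7 26. ] rot [177.6  38.3 166.7] F [-0.5 -1.   0.1] open 0.0 q [ -22.   19.  121.   76.    8. -173.]
contact_force: [-7.9, 1.0, 2.0]
t 15.8 reader mm [15.4  1.3 24.6] rot [177.5  38.1 166.6] F [-7.9  1.   2. ] open 0.0 q [ -22.   19.  121.   75.    8. -171.]
```

Contact came at the same x≈15 with the extra lean and a horizontal force, so that is the carrier against the end stop: home. Now I retreat, reduce the lean to about 20° and locate the peg.

```bash
python3 -m crank '[[-0.3,0.01,0,0.05,0.3,0,0],[-0.5,0.02,0,0.1,0.6,0,0],[-0.6,0.02,0.1,0.15,0.8,0,0],[-0.5,0,0.3,0.18,0.95,0,0],[0,0,0.5,0.18,0.95,0,0]]'|grep contact; python3 -m crank '[[0,0,0.5,0,0,0,0],[0,0,0.5,0,0,0,0],[0,0,0.3,0,0,0,0],[0,0,0,0,0,0,0],[0,0,0,0,0,0,0]]'|grep contact; python3 st.py; python3 - <<'E'
from h import *
f=dict(np.load("pics/top0.npz"));a=np.radians(-3.3);c,n=np.cos(a),np.sin(a);R=np.array([[c,n,0],[-n,c,0],[0,0,1]])
g=f["frame"].astype(int);m=np.zeros(g.shape[:2],np.uint8)
for u,v,z in((298,204,.0645),(281.6,188.2,.0345)): print(1e3*(R@(cast(f,u,v,z)-[.6012,-.0736,0])))
W=(world(f)-[.6012,-.0736,0])@R.T*1e3
k=(W[...,2]>50)&(W[...,0]<-20)&(W[...,0]>-120)&(W[...,1]<-50)&(W[...,1]>-150);print("peg pts",k.sum(),W[k].mean(0) if k.sum() else 0)
W=np.load("pics/W5.npy")
k=(W[...,2]>45)&(W[...,2]<68)&(W[...,0]<-35)&(W[...,0]>-120)&(W[...,1]<-60)&(W[...,1]>-130);print("wrist peg",k.sum(),W[k].mean(0))
E
```

```text
contact_force: [1.2, 1.5, -1.2]
contact_force: [0.2, 0.7, -0.2]
t 16.63 reader mm [-18.    8.5 101.4] rot [176.5  28.7 167.1] F [ 0.2  0.7 -0.2] open 0.0 q [ -22.    6.  119.   18.   28. -114.]
[-65.10502493 -94.26256956  64.5       ]
[-16.52171475 -45.55992812  34.5       ]
peg pts 26 [-63.18286835 -93.16744474  64.26970538]
wrist peg 1403 [-67.9304194  -91.82951281  56.67413235]
```

```bash
python3 -m crank '[[-0.5,0,0,0.15,0.8,0,0],[-0.5,0,0,0.15,0.8,0,0],[-0.2,-0.5,0,0,0,0,0],[-0.12,-0.6,0,0,0,0,0],[0,-0.7,0,0,0,0,0]]'|grep contact; python3 st.py; python3 -m crank '[[0,-0.7,0,0,0,0,0],[0,-0.8,0,0,0,0,0],[0,0,0,0,0,0,0],[0,0,0,0,0,0,0]]'|grep contact; python3 st.py
```

```text
contact_force: [0.5, 0.5, -0.9]
t 17.05 reader mm [-68.8 -65.3  98.7] rot [176.7  20.3 167.4] F [ 0.5  0.5 -0.9] open 0.0 q [ -33.    5.  118.   16.   40. -121.]
contact_force: [-0.5, -0.4, -0.2]
t 17.38 reader mm [ -64.2 -127.4   99.3] rot [176.7  20.4 167. ] F [-0.5 -0.4 -0.2] open -0.0 q [ -39.    7.  115.   18.   42. -129.]
```

```bash
python3 -m crank '[[0.07,0,-0.5,0,0,0,0],[0,0,-0.5,0,0,0,0],[0,0,-0.33,0,0,0,0],[0,0,0,0,0,0,0]]'|grep contact; python3 st.py; python3 -m crank '[[0.015,0.25,0,0,0,0,0],[-0.11,0.19,0,0,0,0,0],[-0.11,0.19,0,0,0,0,0],[-0.11,0.19,0,0,0,0,0],[0,0,0,0,0,0,0]]'|grep contact; python3 st.py
```

```text
contact_force: [1.1, 0.5, -0.4]
t 17.72 reader mm [ -63.6 -122.7   43.2] rot [176.5  20.1 167.2] F [ 1.1  0.5 -0.4] open -0.01 q [ -39.   14.  116.   21.   35. -132.]
contact_force: [0.3, -0.0, 0.5]
t 18.13 reader mm [-76.1 -92.   47.8] rot [176.7  20.4 167.3] F [ 0.3 -0.   0.5] open 0.0 q [ -36.   11.  119.   20.   34. -130.]
```

```bash
python3 -m crank '[[-0.04,0.18,0,0,0,0,0],[-0.03,0.18,0,0,0,0,0],[-0.03,0.18,0,0,0,0,0],[-0.03,0.18,0,0,0,0,0]]'|grep contact; python3 st.py; python3 -m crank '[[0.05,0.2,0,0,0,0,0],[0.05,0.2,0,0,0,0,0],[0.05,0.2,0,0,0,0,0],[0,0,0,0,0,0,0]]'|grep contact; python3 st.py;python3 - <<'E'
from bench import vision
import cv2
import numpy as np
f=vision.grab_frame("side");cv2.imwrite("pics/s6.png",cv2.resize(f["frame"][140:250,200:330],None,fx=6,fy=5.4,interpolation=cv2.INTER_CUBIC)[...,::-1])
E
```

```text
contact_force: [0.8, -0.9, -0.2]
t 18.47 reader mm [-81.3 -64.9  48.2] rot [176.8  20.6 167.2] F [ 0.8 -0.9 -0.2] open 0.0 q [ -34.    9.  121.   19.   33. -126.]
contact_force: [0.6, 0.7, 1.2]
t 18.8 reader mm [-77.4 -39.4  47.5] rot [176.7  20.5 167.3] F [0.6 0.7 1.2] open 0.0 q [ -30.    9.  121.   18.   32. -122.]
```

View pics/s6.png

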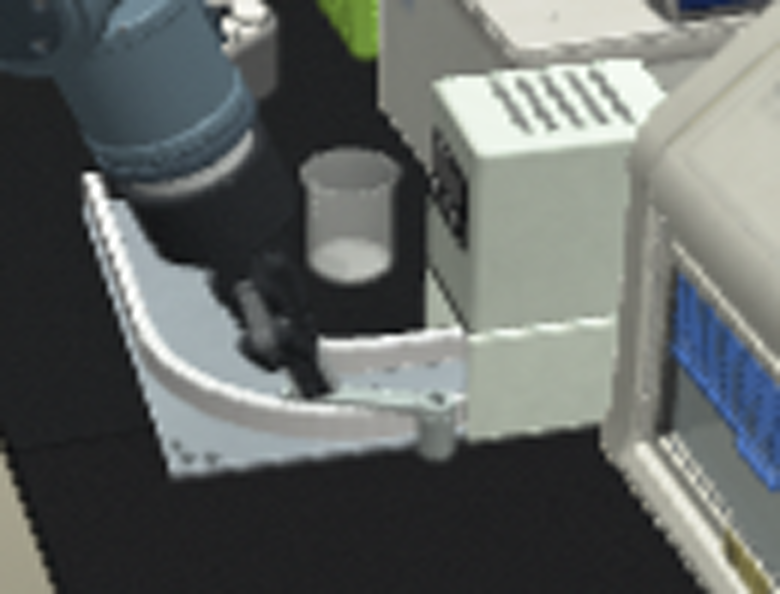

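The side view shows the bar now lying back along -x at (300-440,400), being carried by the finger at (315,385), with the beaker undisturbed. I've reached the picture allowance (one over, counting crops), so from here I measure numerically only.

```bash
python3 -m crank '[[0.1,0.18,0,0,0,0,0],[0.13,0.18,0,0,0,0,0],[0.13,0.18,0,0,0,0,0],[0,0,0,0,0,0,0]]'|grep contact; python3 st.py; python3 -m crank '[[-0.2,-0.3,0.2,0,0,0,0],[-0.7,-0.2,0.4,0,0,0,0],[-0.6,0,0.3,0,0,0,0],[0,0,0,0,0,0,0],[0,0,0,0,0,0,0]]'|grep contact; python3 st.py;python3 - <<'E'
from bench import vision
from h import *
a=np.radians(-3.3);c,n=np.cos(a),np.sin(a);R=np.array([[c,n,0],[-n,c,0],[0,0,1]])
f=vision.grab_frame("side");W=(world(f)-[.6012,-.0736,0])@R.T*1e3
dark=(f["frame"].max(-1)<70)
k=(f["depth"]>0)&dark&(W[...,2]>38)&(W[...,2]<66)&(W[...,0]<-8)&(W[...,0]>-100)&(abs(W[...,1])<45)
n,l,st,ce=cv2.connectedComponentsWithStats(k.astype(np.uint8))
for i in range(1,n):
    if st[i,4]>8: print(st[i],W[l==i].mean(0).round(0),W[l==i].min(0).round(0),W[l==i].max(0).round(0))
E
```

```text
contact_force: [0.2, -0.5, 0.0]
t 19.18 reader mm [-63.6 -18.3  47.8] rot [176.7  20.5 167.3] F [ 0.2 -0.5  0. ] open 0.0 q [ -27.   10.  120.   16.   31. -117.]
contact_force: [-0.4, 0.4, -0.1]
t 19.6 reader mm [-123.   -43.1   84.4] rot [176.8  20.6 167.2] F [-0.4  0.4 -0.1] open 0.0 q [ -34.   -1.  127.   17.   37. -124.]
[251 198   5  10  40] [-65.  -2.  54.] [-72.  -9.  38.] [-59.   7.  65.]
```

```bash
python3 -m crank '[[0.3,0.55,0,0,0,0,0],[0.35,0.55,0,0,0,0,0],[0,0,0,0,0,0,0],[0,0,0,0,0,0,0]]'|grep contact; python3 st.py; python3 -m crank '[[0,0,-0.4,0,0,0,0],[0,0,-0.5,0,0,0,0],[0,0,0,0,0,0,0],[0,0,0,0,0,0,0]]'|grep contact; python3 st.py
```

```text
contact_force: [-0.5, -0.0, 0.1]
t 19.98 reader mm [-98.8   4.3  83. ] rot [176.7  20.4 167.4] F [-0.5 -0.   0.1] open -0.0 q [ -26.    1.  125.   13.   36. -113.]
contact_force: [0.2, 0.6, -0.3]
t 20.32 reader mm [-100.6    3.1   46.3] rot [176.7  20.3 167.2] F [ 0.2  0.6 -0.3] open -0.0 q [ -26.    6.  125.   15.   30. -116.]
```

```bash
python3 -m crank '[[0.2,0.03,0,0,0,0,0],[0.2,0,0,0,0,0,0],[0.2,0.14,0,0,0,0,0],[0.2,0.14,0,0,0,0,0],[0,0,0,0,0,0,0]]'|grep contact; python3 st.py; python3 -m crank '[[0.2,0.07,0,0,0,0,0],[0.2,0.07,0,0,0,0,0],[0.2,0.01,0,0,0,0,0],[0,0,0,0,0,0,0]]'|grep contact; python3 st.py
```

```text
contact_force: [-0.6, 1.1, 0.3]
t 20.73 reader mm [-66.   17.6  49. ] rot [176.8  20.6 167.3] F [-0.6  1.1  0.3] open -0.0 q [ -22.   10.  121.   13.   30. -110.]
contact_force: [0.7, -0.4, -0.7]
t 21.07 reader mm [-42.4  24.4  48.5] rot [176.8  20.6 167.2] F [ 0.7 -0.4 -0.7] open -0.0 q [ -20.   12.  118.   12.   31. -107.]
```

```bash
for i in 1 ; do python3 -m crank '[[0.1,0,0,0,0,0,0],[0,0,0,0,0,0,0]]'|grep contact; python3 st.py; python3 -m crank '[[0.06,0,0,0,0,0,0],[0,0,0,0,0,0,0]]'|grep contact; python3 st.py; done
```

```text
contact_force: [-0.6, 0.2, -0.5]
t 21.23 reader mm [-39.8  24.6  47.9] rot [176.8  20.5 167.2] F [-0.6  0.2 -0.5] open 0.0 q [ -20.   13.  117.   11.   31. -107.]
contact_force: [-1.2, -0.2, 0.4]
t 21.4 reader mm [-37.9  24.8  47.7] rot [176.8  20.5 167.2] F [-1.2 -0.2  0.4] open 0.0 q [ -20.   13.  117.   11.   31. -107.]
```

```bash
for i in 1 ; do python3 -m crank '[[0.06,0,0,0,0,0,0],[0,0,0,0,0,0,0]]'|grep contact; python3 st.py; python3 -m crank '[[0.05,0,0,0,0,0,0],[0,0,0,0,0,0,0]]'|grep contact; python3 st.py;  python3 -m crank '[[0.05,0,0,0,0,0,0],[0,0,0,0,0,0,0]]'|grep contact; python3 st.py; done
```

```text
contact_force: [-0.9, 0.6, 0.1]
t 21.57 reader mm [-35.5  25.   47.8] rot [176.8  20.5 167.2] F [-0.9  0.6  0.1] open 0.0 q [ -20.   13.  117.   11.   31. -106.]
contact_force: [-3.7, 0.6, 2.1]
t 21.73 reader mm [-34.1  25.3  47.4] rot [176.8  20.4 167.2] F [-3.7  0.6  2.1] open 0.0 q [ -20.   13.  116.   11.   31. -106.]
contact_force: [-8.6, 0.5, 4.7]
t 21.9 reader mm [-33.6  25.8  46.6] rot [176.7  20.3 167.3] F [-8.6  0.5  4.7] open 0.0 q [ -20.   14.  116.   11.   31. -106.]
```

The stop was met at the expected place. I back straight off, lift away and verify.

```bash
python3 -m crank '[[-0.3,0.02,0,0,0,0,0],[-0.6,0.03,0.1,0,0,0,0],[-0.6,0,0.5,0,0,0,0],[-0.6,0,0.7,0,0,0,0],[-0.6,0,0.7,0,0,0,0]]'|grep contact;python3 -m crank '[[-0.8,0,0.5,0,0,0,0],[-0.8,0,0.3,0,0,0,0],[-0.8,0,0.3,0,0,0,0],[0,0,0,0,0,0,0],[0,0,0,0,0,0,0]]'|grep contact; python3 st.py; python3 - <<'E'
from bench import vision
from h import *
a=np.radians(-3.3);c,n=np.cos(a),np.sin(a);R=np.array([[c,n,0],[-n,c,0],[0,0,1]])
for nm in("side","top"):
    f=vision.grab_frame(nm);W=(world(f)-[.6012,-.0736,0])@R.T*1e3;X,Y,Z=np.moveaxis(W,-1,0)
    def rep(t,k):
        k=k&(f["depth"]>0); print(nm,t,k.sum(),*( (W[k].mean(0).round(1),W[k].min(0).round(0),W[k].max(0).round(0)) if k.sum() else ()))
    rep("peg",(f["frame"].max(-1)<80)&(Z>42)&(Z<68)&(X>-70)&(X<-5)&(Y>-30)&(Y<45))
    rep("bar",(Z>29)&(Z<39)&(X>-80)&(X<-4)&(Y>-60)&(Y<50))
    rep("in track",(Z>36)&(X<-30)&(X>-145)&(Y<260)&(abs(X+115)<28)&(Z<60))
    rep("beaker",(Z>50)&(Z<80)&(X>-60)&(X<40)&(Y>110)&(Y<200))
    rep("tape",(Z>15)&(Z<32)&(X>-120)&(X<60)&(Y<-170)&(Y>-320))
f=dict(np.load("pics/top0.npz"));W=(world(f)-[.6012,-.0736,0])@R.T*1e3;X,Y,Z=np.moveaxis(W,-1,0)
for k in((Z>50)&(Z<80)&(X>-60)&(X<40)&(Y>110)&(Y<200),(Z>15)&(Z<32)&(X>-120)&(X<60)&(Y<-170)&(Y>-320)): print("before",k.sum(),W[k].mean(0).round(1))
E
```

```text
contact_force: [-0.0, 0.8, 1.1]
contact_force: [-0.4, -0.4, 0.1]
t 22.73 reader mm [-233.9   14.2  174.6] rot [177.   21.  167.2] F [-0.4 -0.4  0.1] open -0.0 q [ -36.  -36.  138.   13.   59. -118.]
side peg 35 [-16.9  16.9  56.7] [-24.  12.  43.] [-9. 25. 67.]
side bar 85 [-18.1 -20.   33.8] [-75. -57.  29.] [-8. 45. 39.]
side in track 3 [ -92.8 -406.2   36.6] [ -98. -411.   36.] [ -88. -401.   37.]
side beaker 152 [-12.  151.1  61.1] [-39. 123.  50.] [ 16. 182.  73.]
side tape 475 [ -48.2 -273.5   22.4] [ -95. -319.   15.] [   3. -220.   28.]
top peg 10 [-19.6  24.3  64.8] [-24.  22.  63.] [-14.  28.  67.]
top bar 129 [-21.5 -13.7  34. ] [-79. -53.  29.] [-4. 43. 39.]
top in track 11 [ -91.3 -418.    37.3] [ -98. -436.   36.] [ -87. -399.   39.]
top beaker 102 [-10.2 154.7  67.8] [-41. 127.  50.] [ 14. 181.  76.]
top tape 352 [ -47.6 -265.6   23.8] [ -95. -314.   15.] [   2. -217.   32.]
before 104 [ -9.8 154.9  67.3]
before 356 [ -47.3 -265.5   23.7]
```

```bash
python3 -c "
from bench import r
print(r.close_job())"
```

```text
the job is handed in; nothing more can be done
None
```

The carrier is home against the end stop and the gate is pushed shut to its stop behind it. The beaker and tape are where they stood, and the job was handed in at about 23 s. I viewed 11 pictures, one over the limit of 10, and joint 6 read -179° (to the nearest degree) twice, against its -178.68° limit.

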